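# Close the charm-mould press with its hex key

## Task

Take the orange-handled hex key from its wooden holder and lower it into the bore of the charm-mould press; resting it lightly on the hidden screw, turn it until it drops fully into the hex socket. Then turn the screw clockwise (seen from above) gently up to its stop, and let go, leaving the key standing fully home in the screw. Never force the key, and leave the three jars and the red heart charm where they are.

Things in the scene. Friction and masses are not known exactly. Their poses are not given: they have to be found in the camera images.
- press: White and aluminium mould press, fixed to the counter. Origin: centre of the underside of its 120 x 120 x 12 mm base; z up. Posts on its y axis carry a bridge (top 76 mm up) with a central upright aluminium collar, 48 mm in outside diameter, top 98 mm up. A plate under the bridge comes down 5 mm on to a pink-topped mould as the screw is turned to its stop.
- bore_mouth (a point): Centre of the collar's open top, z up. A funnel, 38.8 mm wide, narrows over 6 mm to a round bore 28.8 mm wide, 30 mm long. It ends 36 mm below this point at the flat rim of the screw's hex socket, 25.2 mm across flats, 14 mm deep (floor 50 mm below this point). How the hex is turned about the vertical is unknown and differs every time.
- screw (a joint): Turning angle of the press screw in rad: 0 at the start, growing clockwise seen from above, to a hard stop at 1.0. It turns stiffly (about 0.1 N m of friction) and stays where it is left; twist it at the stop with no more than about 0.4 N m. The reading says nothing of how the hex socket lies.
- key: Hex key, about 160 g, upright in the holder at the start. Origin: centre of the tip's flat end; z up along the shank. Oiled steel shank: a plain hexagon, square-cut end, 24 mm across flats, 27.7 across corners, 62 mm long; above it an orange T-bar handle, 66 mm long (x), 20 thick (y), 30 high. Two hex flats face the key's +y and -y, parallel to the bar's faces.
- key_grip (a point): Centre of the key's orange handle, 77 mm above the tip; grip here across the 20 mm thickness (key y).
- holder: Fixed wooden block, 70 x 70 x 45 mm, with a blind round hole of about 31 mm diameter, 40 mm deep, in which the key stands. Origin: centre of its underside.
- charm: Loose red heart charm, 8 mm thick and about 45 mm across, flat on the counter. Origin: about the middle of its underside.
- jar_green: Loose small closed jar of pigment (green glass, black cap), 36 mm across and 36 mm high. Origin: centre of its underside.
- jar_amber: Loose small closed jar of pigment (amber glass, white cap), 36 mm across and 36 mm high. Origin: centre of its underside.
- jar_pink: Loose small closed jar of pigment (pink, white cap), 36 mm across and 36 mm high. Origin: centre of its underside.
Mind the look-alikes: they are no part of the job. Of the things that look like the key, the largest one is meant.

How it is judged:
By the outcome, as a careful person would: the job done as asked, in the order asked, and still so for the second after the job is handed in, with the robot touching nothing.
It also fails if it takes over 67 s, if anything falls off the work surface, if the arm or the gripper's body presses on something with over 40 N, if the wrist force passes 120 N, or if a joint passes its speed limit or range.

## Robot

A 7-joint arm with a two-finger parallel gripper is mounted at the origin on the work surface. World frame = base frame: x ahead of the robot, y to its left, z up, the work surface at z = 0. Lengths are in m, angles in rad, forces in N, time in s.
With the tool pointing down it reaches from about 0.425 to 0.925 m from the base axis. Payload 6.8 kg.
Tool frame: the origin (TCP) lies at the very end of the fingers, on their centre line; the grasp point (between the pads) lies 19 mm behind it; z points along the fingers, y is the line along which they close (so a half turn about z gives the same grasp; the last joint's range is limited). The gripper opens to 85 mm and grips with 20 to 120 N. Pads are 22 mm wide; open, the fingers measure 114 mm over their backs; the gripper's body (76 mm by 85 mm) begins 54 mm behind the grasp point. The pads swing forward as they close: fully open they stand 13 mm farther back than shut.
Start: joints at [-1.212, 0.477, 0.022, 1.555, -0.011, 1.109, -0.083], TCP at [0.304, 0.603, 0.231] pointing down, gripper open.
Joint ranges: [-2.96, 2.96], [-0.34, 2.1], [-1.41, 1.46], [0.24, 2.44], [-1.37, 4.51], [0.17, 1.92], [-2.96, 2.96]. Speed limits (rad/s): [2.39, 2.39, 3.14, 3.14, 3.14, 3.14, 3.14].

## Interface

Orientations are given as a unit quaternion [w, x, y, z].
In Python, from station import bot gives the robot as it stands.
- The arm moves only by the tool jog_arm, never from a script. Its argument "motion" is a list of rows, each a list of 7 numbers: the turn, a rotation vector about the tool's x, y, z in rad, then the shift along the tool's x, y, z in mm, then the finger opening in mm, from 0 to 85.4. A call has 1 to 10 rows; each row is the pose to reach, as a shift and turn from the pose commanded when the call began, along the tool's axes at that moment; what a row does not reach only later rows make up. A row lasts 1/8 s, in which the tool goes at most 62.5 mm and 10.7 degrees, less where a joint would pass 70% of its speed; a pose out of reach is approached as far as the arm can. A call with a gripper value outside its range is refused whole. The fingers move at their own pace and stop on an object; "grip_force" is the grip in N (left out, the last holds). Time passes only in rows, so rows that repeat a pose let the fingers close. It gives the time, the measured TCP pose, the force, the opening and the grip force at its end, in the units of the state.
- bot.get_obs(): the state, without advancing time (a new reading comes with each control period).
- bot.read_camera(name): name is "scene" or "top" or "wrist"; returns a dict with "pixels" (384x512x3 uint8, red, green, blue), "camera_matrix" (3x3 intrinsics, pixels), "T" (4x4, takes a point from camera to world coordinates); the wrist camera has in their place "tool_from_camera" (4x4, takes a point from camera to tool coordinates, whose origin is the TCP and whose axes are the flange's). Camera axes: x right, y down, z forward; pixel columns grow to the right and rows downward; lengths in m; the calibration is good to about 2 mm. A picture is of the moment at which its call begins: read the wrist's pose just before it. There is no depth.
- bot.hand_in(): hands the job in; it is judged then, once.
Trained networks look in a picture, given as the dict that the camera call returned (one of the last four; its "shot" number tells which), for a name from the list of things; names that differ only in an ending like _2 or _b are one class to them, and where a whole thing is asked for, a point or a joint stands for the part that bears it (a point fixed in the world has none). Each returns a list of dicts, best first, with "score" (0 to 1); they miss things now and then, are a little off and sometimes report something else, mostly with a low value. They report only what shows in the picture. A call takes as long as a camera call. They do not tell look-alikes from the thing itself.
- bot.spot_in(thing, picture): "xy" ([column, row] in pixels, amid what is visible of it).
- bot.tip_of(thing, picture): "xy" ([column, row] in pixels: a listed point, or the origin of a listed thing).
The state is a dict: "t": time; "q": joint angles; "joint_vel": joint speeds; "joint_torque": joint torques, N m; "eef_pos": TCP position; "tool_rot": TCP orientation; "contact_force": force on the tool from outside, world axes, zero at the start; "torque": the same for the moment, N m; "gripper_width": opening from 0.0 (shut) to 1.0 (fully open); "grasp_force": force on a finger pad.
Only numpy, scipy, OpenCV 4.12 (cv2) and the standard library are available. Lean on these libraries where they do the work, as an engineer would, in place of code of your own. Each camera call takes 0.05 s, during which the arm holds its last target. There are 200 camera calls.

## Working session

There is one attempt and no reset: what is moved stays moved. The work goes in short steps, Python scripts to look and compute and a tool call to move; the robot and the scene stay as the last step left them, time stands still between calls to the robot, and variables do not carry over. Pictures are saved under pics/ and viewed, at most 10 in all, crops included, and the job is handed in when it is done.

Besides the shell and the picture viewer there is one more tool, called after ">>>" as name(argument=value, ...), one argument or row to a line, values as JSON. jog_arm: Moves the arm, as the interface text tells. Its arguments: {"type":"object","properties":{"motion":{"type":"array"},"grip_force":{"type":"number"}},"required":["motion"]}

```bash
mkdir -p pics; cat > h.py <<'E'
import numpy as np, cv2
from station import bot
from scipy.spatial.transform import Rotation as R
def rot(o): q=o["tool_rot"]; return R.from_quat([q[1],q[2],q[3],q[0]])
def cam(name):
    o=bot.get_obs(); p=bot.read_camera(name)
    if "T" in p: T=np.array(p["T"])
    else:
        W=np.eye(4); W[:3,:3]=rot(o).as_matrix(); W[:3,3]=o["eef_pos"]; T=W@np.array(p["tool_from_camera"])
    return p,T
def ray(p,T,xy,z):
    d=T[:3,:3]@np.linalg.inv(p["camera_matrix"])@np.array([xy[0],xy[1],1.]); c=T[:3,3]
    return c+d*(z-c[2])/d[2]
def proj(p,T,X):
    c=T[:3,:3].T@(np.array(X)-T[:3,3]); u=np.array(p["camera_matrix"])@c; return u[:2]/u[2]
def save(p,n,s=1.5): cv2.imwrite("pics/"+n,cv2.resize(p["pixels"][:,:,::-1],None,fx=s,fy=s))
E
python3 - <<'E'
from h import *
print(bot.get_obs())
for c in("top","scene"):
    p,T=cam(c); save(p,c+"0.png"); print(c,T[:3,3].round(3),T[:3,2].round(2))
    for n,z in(("key",.0),("key_grip",.082),("bore_mouth",.098),("press",0),("holder",0),("charm",0),("jar_green",0),("jar_amber",0),("jar_pink",0)):
        for f in("tip_of",):
            for d in getattr(bot,f)(n,p)[:3]: print(n,np.round(d["xy"]),round(d["score"],2),ray(p,T,d["xy"],z).round(3))
E
```

```text
{'t': 0.0, 'q': array([-1.21207506,  0.47780324,  0.02235037,  1.55648344, -0.01149789,
        1.10932429, -0.08309672]), 'joint_vel': array([ 0.00138598, -0.00097144, -0.00193242,  0.00058952,  0.00091581,
       -0.00045561,  0.00173944]), 'joint_torque': array([-6.17586047e-04, -5.96454763e+01,  1.60755124e+00, -2.81187558e+01,
        1.24324544e-02,  9.56291333e-03,  5.47572355e-06]), 'eef_pos': array([0.30352762, 0.60221452, 0.23031033]), 'tool_rot': array([-1.45833064e-04,  2.31289100e-01,  9.72884607e-01, -9.33659809e-04]), 'contact_force': array([ 0.17149844,  0.74930288, -0.63183645]), 'torque': array([ 0.01132171,  0.01975542, -0.03992003]), 'grasp_force': 0.0, 'gripper_width': 1.0004163118418044}
top [0.482 0.004 0.781] [ 0.07  0.   -1.  ]
key [158. 242.] 0.91 [0.435 0.187 0.   ]
key [157. 191.] 0.84 [0.536 0.192 0.   ]
key [145. 146.] 0.56 [0.626 0.217 0.   ]
key_grip [135. 137.] 0.93 [0.628 0.212 0.082]
key_grip [151. 245.] 0.61 [0.434 0.18  0.082]
key_grip [151. 188.] 0.55 [0.536 0.183 0.082]
bore_mouth [343. 172.] 0.79 [ 0.561 -0.156  0.098]
press [327. 179.] 0.96 [ 
[... 279 characters left out ...]
.709 0.17  0.   ]
scene [ 0.796 -0.44   0.628] [-0.34  0.6  -0.73]
key [244. 146.] 0.82 [0.423 0.192 0.   ]
key [290. 159.] 0.8 [0.538 0.204 0.   ]
key [332. 172.] 0.72 [0.636 0.212 0.   ]
key_grip [291. 130.] 0.74 [0.531 0.204 0.082]
key_grip [334. 153.] 0.62 [0.641 0.179 0.082]
key_grip [243. 129.] 0.57 [0.442 0.156 0.082]
bore_mouth [210. 250.] 0.68 [ 0.559 -0.15   0.098]
press [218. 282.] 0.9 [ 0.566 -0.147  0.   ]
holder [288. 159.] 0.56 [0.532 0.201 0.   ]
charm [188. 187.] 0.65 [0.385 0.017 0.   ]
jar_green [314. 259.] 0.93 [ 0.692 -0.02   0.   ]
jar_amber [276. 325.] 0.7 [ 0.689 -0.166  0.   ]
jar_pink [355. 196.] 0.93 [0.705 0.169 0.   ]
jar_pink [190. 189.] 0.44 [0.392 0.013 0.   ]
```

View pics/top0.png

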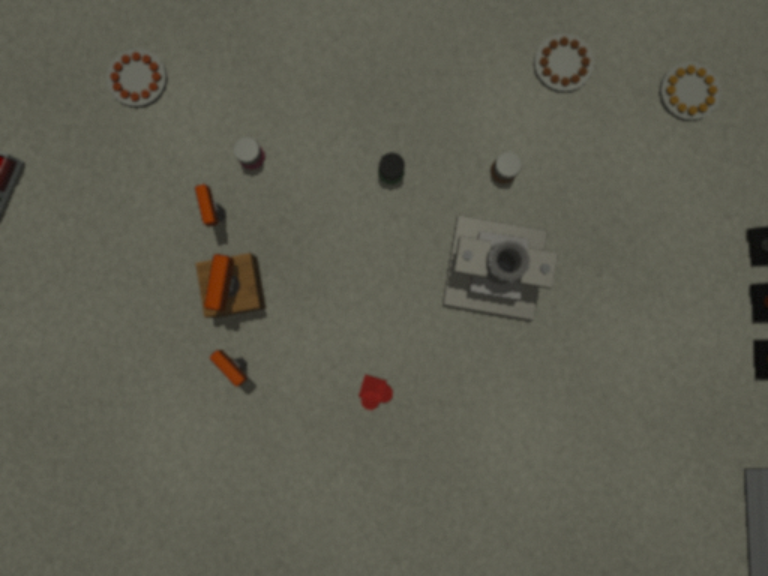

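View pics/scene0.png

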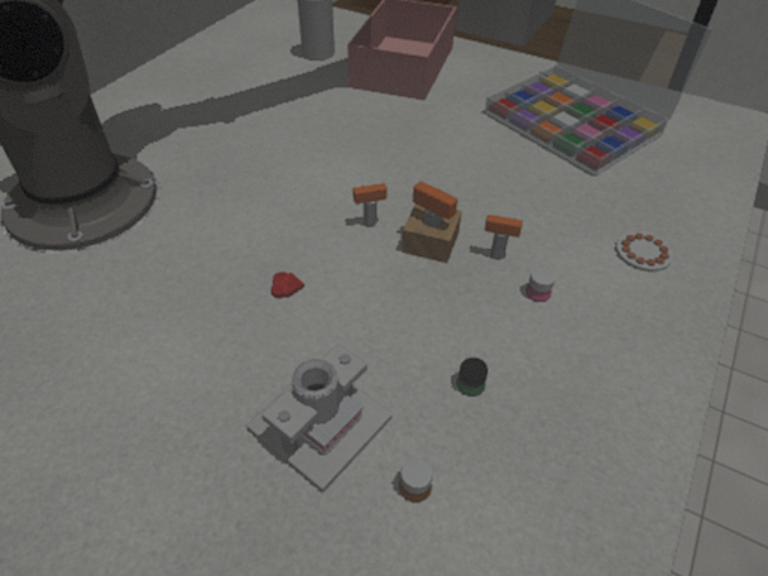

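The top view shows the large key's bar on the holder at about (218,282) in the enlarged picture, between two smaller look-alikes at (206,204) and (227,367). The collar is at (508,261), the charm at (375,392), and the jars are at (248,153), (391,168) and (507,167). The scene view agrees with all of this.

```bash
cat >> h.py <<'E'
def goal(pos,yaw):
    """tool-down, tool y axis at world angle yaw (mod pi, nearest); prints row"""
    o=bot.get_obs(); r=rot(o); best=None
    for k in(0,np.pi):
        a=yaw+k; y=np.array([np.cos(a),np.sin(a),0]); z=np.array([0,0,-1.]); x=np.cross(y,z)
        v=(r.inv()*R.from_matrix(np.c_[x,y,z])).as_rotvec()
        if best is None or np.linalg.norm(v)<np.linalg.norm(best): best=v
    s=r.inv().apply(np.array(pos)-o["eef_pos"])*1000
    print("ROW",best.round(4),s.round(1),"t",o["t"],"q7",o["q"][6].round(2)); return best,s
def bar(p,T,z,near,rad=.06):
    """orange blob nearest a world point: centre & axis at height z"""
    hsv=cv2.cvtColor(p["pixels"],cv2.COLOR_RGB2HSV)
    m=cv2.inRange(hsv,(4,170,60),(16,255,255))
    cs=[c for c in cv2.findContours(m,0,2)[0] if cv2.contourArea(c)>40]
    out=[]
    for c in cs:
        w=np.array([ray(p,T,q[0],z)[:2] for q in c],np.float32)
        (cx,cy),(a,b),_=rr=cv2.minAreaRect(w*1000); P=cv2.boxPoints(rr)
        e=max((P[1]-P[0],P[2]-P[1]),key=np.linalg.norm)
        out.append((np.hypot(cx/1000-near[0],cy/1000-near[1]),cx,cy,a,b,np.degrees(np.arctan2(e[1],e[0]))))
    return sorted(out)
E
python3 - <<'E'
from h import *
p,T=cam("top")
for b in bar(p,T,.097,(.53,.19)): print(np.round(b,3))
ang=np.radians(bar(p,T,.097,(.53,.19))[0][5]); 
goal((.533,.19,.22),ang+np.pi/2)
E
```

```text
[ 4.00000e-03  5.33961e+02  1.91405e+02  2.15210e+01  6.48420e+01
 -9.86300e+00]
[9.60000e-02 4.35107e+02 1.75471e+02 4.67650e+01 1.47500e+01 4.34950e+01]
[9.70000e-02 6.26122e+02 2.05525e+02 4.66070e+01 1.41160e+01 1.35360e+01]
ROW [ 0.      0.     -0.2947] [-390.5 -265.5   11.3] t 1.05 q7 -0.08
```

>>> jog_arm(
  motion=[
    [0, 0, -0.295, -390, -265, 11, 85],
    [0, 0, -0.295, -390, -265, 11, 85],
    [0, 0, -0.295, -390, -265, 11, 85],
    [0, 0, -0.295, -390, -265, 11, 85],
    [0, 0, -0.295, -390, -265, 11, 85],
    [0, 0, -0.295, -390, -265, 11, 85],
    [0, 0, -0.295, -390, -265, 11, 85],
    [0, 0, -0.295, -390, -265, 11, 85],
    [0, 0, -0.295, -390, -265, 11, 85],
    [0, 0, -0.295, -390, -265, 11, 85],
  ],
)

```text
t: 2.3
eef_pos: [0.5324, 0.1916, 0.2203]
tool_rot: [-0.0, 0.085, 0.996, 0.0]
contact_force: [-0.4, 0.6, -0.4]
gripper_width: 0.995
grasp_force: 0.0
```

```bash
python3 - <<'E'
from h import *
p,T=cam("wrist"); save(p,"w1.png",1); print(T[:3,3],T[:3,2], bot.get_obs()["eef_pos"])
B=bar(p,T,.097,(.53,.19))
for b in B: print(np.round(b,3))
goal((B[0][1]/1e3,B[0][2]/1e3,.065),np.radians(B[0][5])+np.pi/2)
E
```

```text
[0.4567771  0.20428206 0.36414196] [ 0.29482925 -0.05137589 -0.95416782] [0.5321722  0.19220348 0.22033162]
[ 2.00000e-03  5.31771e+02  1.91205e+02  1.93800e+01  6.71830e+01
 -9.21400e+00]
[8.80000e-02 6.15144e+02 2.13914e+02 4.49140e+01 1.28130e+01 1.41900e+01]
[9.50000e-02 4.34978e+02 1.85950e+02 4.46780e+01 1.28760e+01 4.34190e+01]
ROW [ 0.0007 -0.0004 -0.0089] [  0.2  -1.2 155.3] t 2.35 q7 0.98
```

View pics/w1.png

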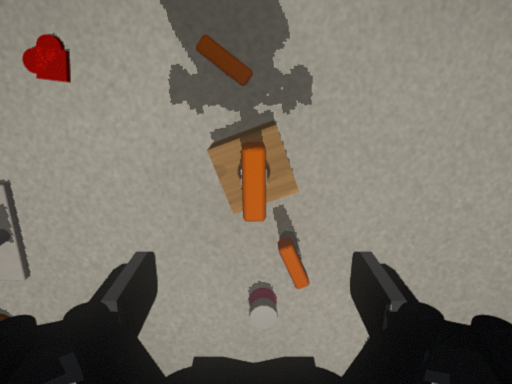

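>>> jog_arm(
  motion=[
    [0, 0, -0.009, 0, -1, 60, 85],
    [0, 0, -0.009, 0, -1, 110, 85],
    [0, 0, -0.009, 0, -1, 140, 70],
    [0, 0, -0.009, 0, -1, 156, 50],
    [0, 0, -0.009, 0, -1, 156, 30],
    [0, 0, -0.009, 0, -1, 156, 10],
    [0, 0, -0.009, 0, -1, 156, 10],
    [0, 0, -0.009, 0, -1, 156, 10],
  ],
  grip_force=60,
)

```text
t: 3.35
eef_pos: [0.5334, 0.1901, 0.0654]
tool_rot: [0.001, 0.081, 0.997, 0.001]
contact_force: [-0.4, -0.1, 3.2]
gripper_width: 0.238
grasp_force: 59.3
```

>>> jog_arm(
  motion=[
    [0, 0, 0, 0, 0, -10, 10],
    [0, 0, 0, 0, 0, -30, 10],
    [0, 0, 0, 0, 0, -60, 10],
    [0, 0, 0, 0, 0, -100, 10],
    [0, 0, 0, 0, 0, -150, 10],
    [0, 0, 0, 0, 0, -150, 10],
  ],
)

```text
t: 4.1
eef_pos: [0.5351, 0.1904, 0.2191]
tool_rot: [0.004, 0.082, 0.997, 0.002]
contact_force: [0.5, -0.1, -2.1]
gripper_width: 0.235
grasp_force: 58.9
```

```bash
python3 - <<'E'
from h import *
o=bot.get_obs(); print(o["eef_pos"],o["contact_force"],o["torque"],rot(o).as_matrix().round(3))
p,T=cam("wrist"); save(p,"w2.png",1)
p,T=cam("scene"); cv2.imwrite("pics/s2.png",cv2.resize(p["pixels"][40:300,120:420,::-1],None,fx=2.5,fy=2.5))
for d in bot.tip_of("key",p)[:3]: print(d, ray(p,T,d["xy"],o["eef_pos"][2]-.060))
for d in bot.tip_of("bore_mouth",p)[:3]: print(d, ray(p,T,d["xy"],.098))
p,T=cam("top")
for d in bot.tip_of("bore_mouth",p)[:3]: print(d, ray(p,T,d["xy"],.098))
# press edges: angle from aluminium bridge not needed
goal((.48,-.13,.23),np.radians(80.8))
E
```

```text
[0.535072   0.1904485  0.21905633] [ 0.46232801 -0.07355356 -2.13912497] [-0.03689596  0.00463925 -0.00177586] [[-0.987  0.162  0.008]
 [ 0.163  0.987  0.004]
 [-0.007  0.005 -1.   ]]
{'xy': [332.5, 170.8], 'score': 0.93} [0.67623546 0.04998106 0.15905633]
{'xy': [244.3, 147.2], 'score': 0.65} [0.51903488 0.02881172 0.15905633]
{'xy': [208.4, 248.0], 'score': 0.68} [ 0.55580636 -0.14803013  0.098     ]
{'xy': [341.3, 171.1], 'score': 0.57} [ 0.56314012 -0.15367324  0.098     ]
ROW [-0.0017 -0.0024 -0.0023] [  -0.8 -323.4  -16.6] t 4.4 q7 1.0
```

View pics/s2.png

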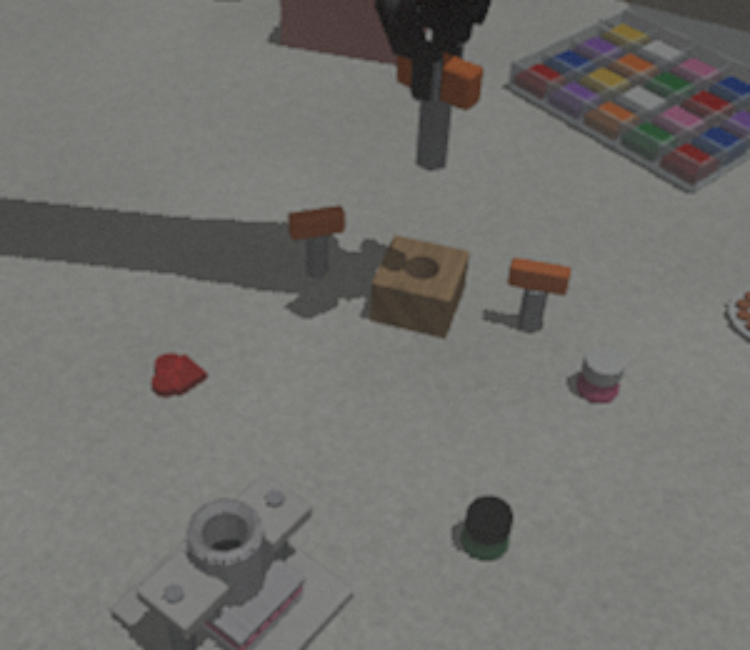

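The key hangs upright in the fingers, with its tip near (432,165) in the crop, and the holder is empty. Next I'll put the wrist camera straight over the bore, to measure its centre and perhaps see the hex.

>>> jog_arm(
  motion=[
    [0, 0, 0, -40, -50, -5, 10],
    [0, 0, 0, -80, -100, -5, 10],
    [0, 0, 0, -120, -160, -5, 10],
    [0, 0, 0, -140, -220, -5, 10],
    [0, 0, 0, -150, -280, -5, 10],
    [0, 0, 0, -154, -333, -5, 10],
    [0, 0, 0, -154, -333, -5, 10],
    [0, 0, 0, -154, -333, -5, 10],
    [0, 0, 0, -154, -333, -5, 10],
  ],
)

```text
t: 5.52
eef_pos: [0.6308, -0.1616, 0.2186]
tool_rot: [-0.001, 0.08, 0.997, 0.001]
contact_force: [-0.7, 1.2, -1.6]
gripper_width: 0.233
grasp_force: 58.9
```

```bash
python3 - <<'E'
from h import *
o=bot.get_obs(); print(o["eef_pos"],o["q"].round(2),rot(o).as_matrix().round(3))
p,T=cam("wrist"); print(T[:3,3])
for d in bot.tip_of("bore_mouth",p)[:2]: print(d, ray(p,T,d["xy"],.098))
np.savez("w3.npz",T=T,px=p["pixels"],K=p["camera_matrix"])
u,v=proj(p,T,(.558,-.151,.098)).astype(int); print(u,v)
a=p["pixels"][max(0,v-60):v+60,max(0,u-60):u+60,::-1].astype(float)
a=np.clip((a/255)**.5*255,0,255).astype(np.uint8)
f=cv2.resize(a,(480,480),interpolation=cv2.INTER_CUBIC)
w=cv2.resize(p["pixels"][:,:,::-1],(320,240))
c=np.zeros((480,800,3),np.uint8); c[:,:480]=f; c[:240,480:]=w; cv2.imwrite("pics/w3.png",c)
E
```

```text
[ 0.63077172 -0.16160513  0.21859322] [-0.01  0.46  0.24  1.64 -0.12  1.06  1.67] [[-0.987  0.159 -0.001]
 [ 0.159  0.987  0.001]
 [ 0.001  0.001 -1.   ]]
[ 0.55512417 -0.14986993  0.36246328]
{'xy': [254.9, 91.6], 'score': 0.92} [ 0.55901927 -0.1492776   0.098     ]
252 90
```

View pics/w3.png

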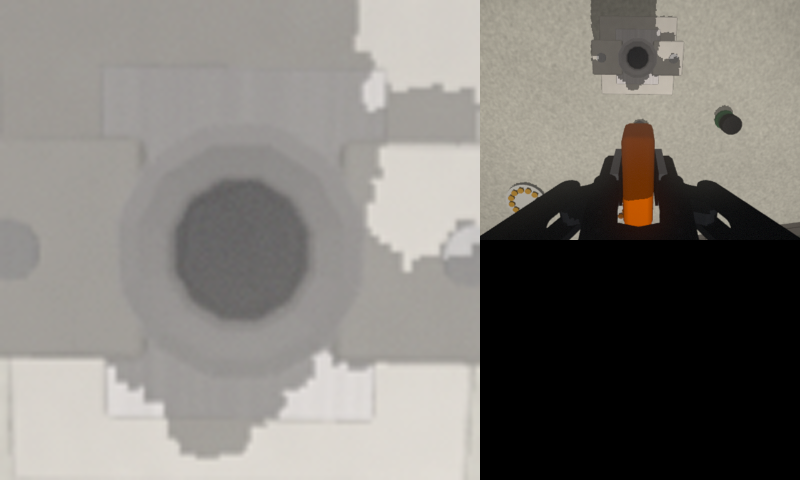

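The collar sits at about (240,250) in the crop and its opening is clearly visible. The dark socket within may show as a hexagon, so I'll enhance it and check numerically.

```bash
python3 - <<'E'
from h import *
d=np.load("w3.npz"); p={"camera_matrix":d["K"]}; T=d["T"]; im=cv2.cvtColor(d["px"],cv2.COLOR_RGB2GRAY)
print("f",d["K"][0,0]); 
big=cv2.resize(im[64:120,224:280],None,fx=10,fy=10,interpolation=cv2.INTER_CUBIC).astype(float)
c=np.clip((big-big.min())/(np.percentile(big,60)-big.min()),0,1)*255
cv2.imwrite("pics/w4.png",c.astype(np.uint8))
# radial profiles
cx,cy=252.,92.
sub=im.astype(np.float32)
for lo,hi,name,z in((4,20,"dark",.062),(16,34,"outer",.098)):
    for it in range(3):
        pts=[]
        for a in np.radians(np.arange(0,360,3)):
            r=np.arange(lo,hi,.25); v=cv2.remap(sub,(cx+r*np.cos(a)).astype(np.float32)[None],(cy+r*np.sin(a)).astype(np.float32)[None],cv2.INTER_LINEAR)[0]
            v=cv2.GaussianBlur(v[None],(0,0),2)[0]; i=np.argmax(np.diff(v)); pts.append((cx+r[i]*np.cos(a),cy+r[i]*np.sin(a)))
        pts=np.array(pts,np.float32); e=cv2.fitEllipse(pts); cx,cy=e[0]
    w=np.array([ray(p,T,q,z) for q in pts])[:,:2]; m,_=cv2.minEnclosingCircle((w*1000).astype(np.float32))
    cc=ray(p,T,(cx,cy),z)[:2]; rr=np.hypot(*(w-cc).T)*1000; th=np.arctan2(*(w-cc).T[::-1])
    h=[np.mean(rr*np.exp(1j*k*th)) for k in range(2,9)]
    print(name,e,cc.round(4),"meanr",rr.mean().round(2),"amp",np.abs(h).round(3),"hex corner deg",np.degrees(np.angle(h[4]))/6)
E
```

```text
f 335.329278518983
dark ((251.88934326171875, 91.99087524414062), (33.66188430786133, 35.465370178222656), 1.9161715507507324) [ 0.5595 -0.1518] meanr 14.53 amp [0.267 0.04  0.012 0.002 0.032 0.022 0.014] hex corner deg -5.437576341169781
outer ((262.4867858886719, 95.38679504394531), (51.71561813354492, 52.919654846191406), 159.11949157714844) [ 0.5627 -0.144 ] meanr 18.17 amp [0.931 1.444 0.562 0.72  0.129 0.351 0.408] hex corner deg 17.161066952834116
```

View pics/w4.png

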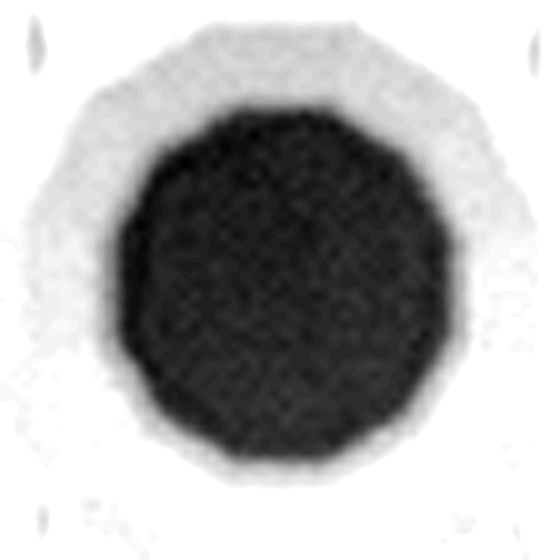

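The bore interior is uniformly dark at (285,285), so the hex can't be seen. The bore mouth centre is clear, near (0.559, -0.1515). Next I'll measure where the key sits in the grip.

```bash
python3 - <<'E'
from h import *
d=np.load("w3.npz"); p={"camera_matrix":d["K"]}; T=d["T"]; px=d["px"]
print("bore",ray(p,T,(251.9,92.1),.092),ray(p,T,(252.2,92.8),.098))
o=bot.get_obs(); r=rot(o); z=o["eef_pos"][2]+.032
hsv=cv2.cvtColor(px,cv2.COLOR_RGB2HSV); m=cv2.inRange(hsv,(2,170,40),(18,255,255))
c=max(cv2.findContours(m,0,2)[0],key=cv2.contourArea)
w=np.array([ray(p,T,q[0],z) for q in c]); t=r.inv().apply(w-o["eef_pos"])*1000
print("tool frame x range",t[:,0].min(),t[:,0].max(),"y",t[:,1].min(),t[:,1].max())
s=t[(t[:,0]>10)]; print("near end y",s[:,1].min(),s[:,1].max(), "px rows",c[:,0,1].min(),c[:,0,1].max())
# target: key axis over bore
off=r.apply([.0018,0,0]); g=np.array([.559,-.1515,.175])-off
goal(g,np.radians(80.8))
E
```

```text
bore [ 0.55910338 -0.15161373  0.092     ] [ 0.55955284 -0.15143262  0.098     ]
tool frame x range -32.27225922879557 34.509993349636716 y -13.370102273493695 9.331828240565018
near end y -10.039316629825503 8.789321853431298 px rows 211 362
ROW [ 0.0007 -0.0006  0.0005] [70.8 -1.2 44. ] t 5.625 q7 1.67
```

>>> jog_arm(
  motion=[
    [0, 0, 0, 35, -1, 0, 10],
    [0, 0, 0, 70.4, -1.2, 20, 10],
    [0, 0, 0, 70.4, -1.2, 48, 10],
    [0, 0, 0, 70.4, -1.2, 48, 10],
    [0, 0, 0, 70.4, -1.2, 48, 10],
  ],
)

```text
t: 6.25
eef_pos: [0.562, -0.1533, 0.1723]
tool_rot: [0.001, 0.081, 0.997, -0.0]
contact_force: [-0.5, -0.9, -1.5]
gripper_width: 0.238
grasp_force: 59.0
```

```bash
python3 - <<'E'
from h import *
p,T=cam("scene"); o=bot.get_obs(); print(o["eef_pos"],o["contact_force"],rot(o).as_matrix().round(3)[2],o["q"].round(2))
tip=o["eef_pos"]+np.array([-.0014,.0002,-.060])
u,v=proj(p,T,tip).astype(int); print("tip exp",proj(p,T,tip),"bore exp",proj(p,T,(.5592,-.1515,.098)))
for n in("key","bore_mouth"):
    for d in bot.tip_of(n,p)[:3]: print(n,d)
x0,y0=u-45,v-60
a=cv2.resize(p["pixels"][y0:y0+90,x0:x0+90,::-1],None,fx=6.6,fy=6.6,interpolation=cv2.INTER_CUBIC); print(x0,y0)
cv2.imwrite("pics/s5.png",np.clip((a/255.)**.7*255,0,255).astype(np.uint8))
E
```

```text
[ 0.56224513 -0.15348614  0.17247437] [ 0.57410194 -0.52274775 -1.34225022] [-0.002  0.    -1.   ] [-0.02  0.39  0.23  1.85 -0.11  0.91  1.67]
tip exp [208.54939537 246.33576189] bore exp [208.97380076 250.47094752]
key {'xy': [246.0, 148.6], 'score': 0.9}
key {'xy': [331.5, 171.4], 'score': 0.75}
bore_mouth {'xy': [209.7, 248.4], 'score': 0.9}
163 186
```

View pics/s5.png

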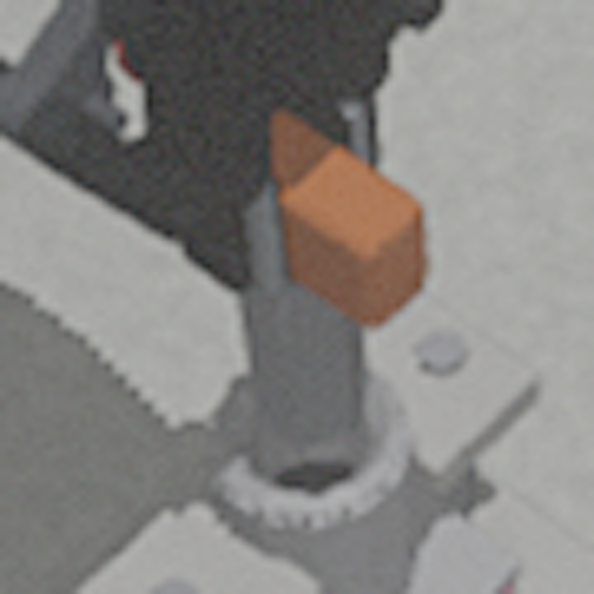

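The key tip (306,460) hangs over the collar mouth, whose centre is at about (312,480), within 2 mm sideways. I'll lower it gently and watch the forces.

>>> jog_arm(
  motion=[
    [0, 0, 0, 0, 0.8, 8, 10],
    [0, 0, 0, 0, 0.8, 13, 10],
    [0, 0, 0, 0, 0.8, 16, 10],
    [0, 0, 0, 0, 0.8, 18, 10],
    [0, 0, 0, 0, 0.8, 18, 10],
  ],
)

```text
t: 7.02
eef_pos: [0.5607, -0.1528, 0.1531]
tool_rot: [-0.0, 0.081, 0.997, 0.0]
contact_force: [-0.9, 0.4, -0.7]
gripper_width: 0.237
grasp_force: 59.3
```

>>> jog_arm(
  motion=[
    [0, 0, 0, 0, 0, 1, 10],
    [0, 0, 0, 0, 0, 2, 10],
    [0, 0, 0, 0, 0, 3, 10],
    [0, 0, 0, 0, 0, 4, 10],
    [0, 0, 0, 0, 0, 4, 10],
  ],
)

```text
t: 7.65
eef_pos: [0.5607, -0.1527, 0.1488]
tool_rot: [-0.0, 0.081, 0.997, 0.0]
contact_force: [-1.7, 1.3, -1.5]
gripper_width: 0.232
grasp_force: 59.4
```

```bash
python3 - <<'E'
from h import *
o=bot.get_obs(); print(o["eef_pos"],o["contact_force"],o["torque"],rot(o).as_matrix().round(4)[:,2])
E
```

```text
[ 0.56066627 -0.15271648  0.14882613] [-1.74534306  1.34459734 -1.53887811] [0.302166   0.49674282 0.04657305] [-1.e-03  2.e-04 -1.e+00]
```

>>> jog_arm(
  motion=[
    [0, 0, 0, 0.7, 0.5, 0, 10],
    [0, 0, 0, 0.7, 0.5, 2, 10],
    [0, 0, 0, 0.7, 0.5, 4, 10],
    [0, 0, 0, 0.7, 0.5, 6, 10],
    [0, 0, 0, 0.7, 0.5, 8, 10],
    [0, 0, 0, 0.7, 0.5, 8, 10],
  ],
)

```text
t: 8.4
eef_pos: [0.5603, -0.1523, 0.141]
tool_rot: [-0.0, 0.081, 0.997, -0.0]
contact_force: [-1.3, 1.0, -1.6]
gripper_width: 0.237
grasp_force: 58.9
```

```bash
cat > o.py <<'E'
from h import *
o=bot.get_obs(); print(o["eef_pos"].round(4),o["contact_force"].round(2),o["torque"].round(3),rot(o).as_matrix().round(4)[:,2],o["q"][6].round(3),o["t"])
y=rot(o).as_matrix()[:,1]; print("yaw y",np.degrees(np.arctan2(y[1],y[0])).round(2))
E
python3 o.py
```

```text
[ 0.5603 -0.1523  0.141 ] [-1.35  1.   -1.57] [ 0.054  0.429 -0.036] [-4.e-04  0.e+00 -1.e+00] 1.677 8.4
yaw y 80.67
```

>>> jog_arm(
  motion=[
    [0, 0, 0, 0.5, 0.2, 2, 10],
    [0, 0, 0, 0.5, 0.2, 4, 10],
    [0, 0, 0, 0.5, 0.2, 6, 10],
    [0, 0, 0, 0.5, 0.2, 8, 10],
    [0, 0, 0, 0.5, 0.2, 10, 10],
    [0, 0, 0, 0.5, 0.2, 12, 10],
    [0, 0, 0, 0.5, 0.2, 14, 10],
    [0, 0, 0, 0.5, 0.2, 14, 10],
  ],
)

```text
t: 9.4
eef_pos: [0.5599, -0.152, 0.1271]
tool_rot: [-0.0, 0.081, 0.997, 0.0]
contact_force: [-1.3, -0.4, -1.6]
gripper_width: 0.236
grasp_force: 58.9
```

```bash
python3 o.py
```

```text
[ 0.5599 -0.152   0.1271] [-1.35 -0.35 -1.56] [ 0.049  0.212 -0.02 ] [-2.e-04  0.e+00 -1.e+00] 1.681 9.4
yaw y 80.67
```

Well inside the bore. Now I'll feel for the screw's rim in 1 mm steps.

>>> jog_arm(
  motion=[
    [0, 0, 0, 0.3, 0, 1, 10],
    [0, 0, 0, 0.3, 0, 2, 10],
    [0, 0, 0, 0.3, 0, 3, 10],
    [0, 0, 0, 0.3, 0, 4, 10],
    [0, 0, 0, 0.3, 0, 4, 10],
  ],
)

```text
t: 10.02
eef_pos: [0.5597, -0.152, 0.1232]
tool_rot: [-0.0, 0.081, 0.997, -0.0]
contact_force: [-0.0, -0.2, -2.0]
gripper_width: 0.234
grasp_force: 59.0
```

```bash
python3 o.py
```

```text
[ 0.5597 -0.152   0.1232] [-0.01 -0.16 -2.02] [0.019 0.164 0.062] [-0. -0. -1.] 1.683 10.025
yaw y 80.67
```

>>> jog_arm(
  motion=[
    [0, 0, 0, 0, 0, 0.7, 10],
    [0, 0, 0, 0, 0, 1.4, 10],
    [0, 0, 0, 0, 0, 2, 10],
    [0, 0, 0, 0, 0, 2, 10],
  ],
)

```text
t: 10.52
eef_pos: [0.5596, -0.152, 0.1212]
tool_rot: [-0.0, 0.081, 0.997, -0.0]
contact_force: [-1.2, 0.4, -1.2]
gripper_width: 0.234
grasp_force: 58.8
```

```bash
python3 o.py
```

```text
[ 0.5596 -0.152   0.1212] [-1.21  0.38 -1.15] [-0.037  0.341 -0.017] [-1.e-04 -0.e+00 -1.e+00] 1.683 10.525
yaw y 80.67
```

>>> jog_arm(
  motion=[
    [0, 0, 0, 0, 0, 0.5, 10],
    [0, 0, 0, 0, 0, 1, 10],
    [0, 0, 0, 0, 0, 1.5, 10],
    [0, 0, 0, 0, 0, 2, 10],
    [0, 0, 0, 0, 0, 2, 10],
  ],
)

```text
t: 11.15
eef_pos: [0.5597, -0.152, 0.1193]
tool_rot: [0.0, 0.081, 0.997, -0.0]
contact_force: [-0.9, -0.5, -1.3]
gripper_width: 0.233
grasp_force: 58.9
```

```bash
python3 o.py
```

```text
[ 0.5597 -0.152   0.1193] [-0.9  -0.52 -1.26] [-0.038  0.314 -0.018] [ 0. -0. -1.] 1.684 11.15
yaw y 80.67
```

>>> jog_arm(
  motion=[
    [0, 0, 0, 0, 0, 0.5, 10],
    [0, 0, 0, 0, 0, 1, 10],
    [0, 0, 0, 0, 0, 1.5, 10],
    [0, 0, 0, 0, 0, 2, 10],
    [0, 0, 0, 0, 0, 2, 10],
  ],
)

```text
t: 11.78
eef_pos: [0.5597, -0.152, 0.1172]
tool_rot: [-0.0, 0.081, 0.997, -0.0]
contact_force: [-1.4, -0.5, 0.7]
gripper_width: 0.233
grasp_force: 59.0
```

```bash
python3 o.py
```

```text
[ 0.5597 -0.152   0.1172] [-1.37 -0.45  0.68] [-0.101  0.403 -0.088] [-1.e-04 -0.e+00 -1.e+00] 1.685 11.775
yaw y 80.67
```

>>> jog_arm(
  motion=[
    [0, 0, 0, 0, 0, 0.4, 10],
    [0, 0, 0, 0, 0, 0.4, 10],
    [0, 0, 0, 0, 0, 0.4, 10],
  ],
)

```text
t: 12.15
eef_pos: [0.5597, -0.152, 0.1169]
tool_rot: [0.0, 0.081, 0.997, -0.0]
contact_force: [-2.0, -0.3, 1.3]
gripper_width: 0.234
grasp_force: 59.0
```

```bash
python3 o.py
```

```text
[ 0.5597 -0.152   0.1169] [-1.97 -0.34  1.31] [-0.058  0.43  -0.11 ] [ 0. -0. -1.] 1.685 12.15
yaw y 80.67
```

>>> jog_arm(
  motion=[
    [0, 0, 0.025, 0, 0, 0.1, 10],
    [0, 0, 0.05, 0, 0, 0.1, 10],
    [0, 0, 0.075, 0, 0, 0.1, 10],
    [0, 0, 0.1, 0, 0, 0.1, 10],
    [0, 0, 0.125, 0, 0, 0.1, 10],
    [0, 0, 0.15, 0, 0, 0.1, 10],
  ],
)

```text
t: 12.9
eef_pos: [0.5597, -0.1518, 0.1168]
tool_rot: [-0.0, 0.156, 0.988, 0.0]
contact_force: [-1.6, 0.2, -1.3]
gripper_width: 0.233
grasp_force: 59.2
```

```bash
python3 o.py
```

```text
[ 0.5597 -0.1518  0.1168] [-1.63  0.25 -1.32] [0.115 0.26  0.045] [-0.e+00  2.e-04 -1.e+00] 1.555 12.9
yaw y 71.99
```

>>> jog_arm(
  motion=[
    [0, 0, 0, 0, 0, 0.5, 10],
    [0, 0, 0, 0, 0, 1, 10],
    [0, 0, 0, 0, 0, 1.5, 10],
    [0, 0, 0, 0, 0, 1.5, 10],
  ],
)

```text
t: 13.4
eef_pos: [0.5597, -0.1519, 0.1153]
tool_rot: [-0.0, 0.156, 0.988, 0.0]
contact_force: [-0.8, 1.5, -1.4]
gripper_width: 0.232
grasp_force: 59.2
```

```bash
python3 o.py
```

```text
[ 0.5597 -0.1519  0.1153] [-0.75  1.45 -1.43] [0.085 0.257 0.035] [-0.e+00  1.e-04 -1.e+00] 1.557 13.4
yaw y 72.08
```

It has dropped into the hex. I'll lower it on.

>>> jog_arm(
  motion=[
    [0, 0, 0, 0, 0.1, 1, 10],
    [0, 0, 0, 0, 0.2, 2, 10],
    [0, 0, 0, 0, 0.2, 3, 10],
    [0, 0, 0, 0, 0.2, 4, 10],
    [0, 0, 0, 0, 0.2, 5, 10],
    [0, 0, 0, 0, 0.2, 6, 10],
    [0, 0, 0, 0, 0.2, 6, 10],
  ],
)

```text
t: 14.28
eef_pos: [0.5596, -0.1518, 0.1091]
tool_rot: [-0.0, 0.156, 0.988, -0.0]
contact_force: [-1.7, 1.3, -1.2]
gripper_width: 0.238
grasp_force: 59.1
```

```bash
python3 o.py
```

```text
[ 0.5596 -0.1518  0.1091] [-1.7   1.32 -1.21] [0.07  0.358 0.019] [-3.e-04  0.e+00 -1.e+00] 1.559 14.275
yaw y 72.08
```

>>> jog_arm(
  motion=[
    [0, 0, 0, 0.2, 0.3, 0.7, 10],
    [0, 0, 0, 0.3, 0.3, 1.4, 10],
    [0, 0, 0, 0.3, 0.3, 2.1, 10],
    [0, 0, 0, 0.3, 0.3, 2.8, 10],
    [0, 0, 0, 0.3, 0.3, 3.5, 10],
    [0, 0, 0, 0.3, 0.3, 4.2, 10],
    [0, 0, 0, 0.3, 0.3, 4.2, 10],
  ],
)

```text
t: 15.15
eef_pos: [0.5601, -0.1517, 0.108]
tool_rot: [0.001, 0.156, 0.988, 0.0]
contact_force: [-10.5, 3.0, 24.2]
gripper_width: 0.234
grasp_force: 63.8
```

```bash
python3 o.py
```

```text
[ 0.5601 -0.1517  0.108 ] [-10.47   3.01  24.17] [ 0.529  2.322 -0.02 ] [ 1.6e-03  6.0e-04 -1.0e+00] 1.56 15.15
yaw y 72.05
```

Bottomed on the socket floor (tip at about 0.048, as expected), but pressing too hard. I'll ease off at once.

>>> jog_arm(
  motion=[
    [0, 0, 0, 0, 0, -3, 10],
    [0, 0, 0, 0, 0, -3, 10],
    [0, 0, 0, 0, 0, -3, 10],
  ],
)

```text
t: 15.52
eef_pos: [0.5599, -0.1515, 0.1084]
tool_rot: [0.0, 0.156, 0.988, 0.0]
contact_force: [-2.4, 1.5, 6.3]
gripper_width: 0.234
grasp_force: 60.5
```

```bash
python3 o.py
```

```text
[ 0.5599 -0.1515  0.1084] [-2.42  1.48  6.34] [0.09  0.821 0.034] [ 5.e-04 -1.e-04 -1.e+00] 1.559 15.525
yaw y 72.07
```

>>> jog_arm(
  motion=[
    [0, 0, 0, 0, 0, -0.7, 10],
    [0, 0, 0.06, 0, -0.1, -0.7, 10],
    [0, 0, 0.12, 0, -0.15, -0.7, 10],
    [0, 0, 0.18, 0, -0.2, -0.7, 10],
    [0, 0, 0.24, 0, -0.3, -0.7, 10],
    [0, 0, 0.3, 0.1, -0.4, -0.7, 10],
  ],
)

```text
t: 16.27
eef_pos: [0.5594, -0.1516, 0.1085]
tool_rot: [-0.0, 0.302, 0.953, -0.0]
contact_force: [-1.9, 0.7, 2.0]
gripper_width: 0.238
grasp_force: 59.4
```

```bash
python3 o.py
```

```text
[ 0.5594 -0.1516  0.1085] [-1.86  0.7   2.05] [0.163 0.513 0.153] [-1.e-04 -0.e+00 -1.e+00] 1.305 16.275
yaw y 54.81
```

>>> jog_arm(
  motion=[
    [0, 0, 0.06, 0, -0.1, 0, 10],
    [0, 0, 0.12, 0, -0.15, 0, 10],
    [0, 0, 0.18, 0, -0.2, 0, 10],
    [0, 0, 0.24, 0, -0.3, 0, 10],
    [0, 0, 0.3, 0.1, -0.4, 0, 10],
    [0, 0, 0.36, 0.1, -0.5, 0, 10],
    [0, 0, 0.42, 0.1, -0.5, 0, 10],
  ],
)

```text
t: 17.15
eef_pos: [0.5594, -0.1514, 0.1085]
tool_rot: [0.0, 0.494, 0.869, 0.0]
contact_force: [-1.9, 2.2, 1.4]
gripper_width: 0.235
grasp_force: 59.5
```

```bash
python3 o.py
```

```text
[ 0.5594 -0.1514  0.1085] [-1.91  2.17  1.35] [0.387 0.316 0.119] [ 3.e-04  4.e-04 -1.e+00] 0.954 17.15
yaw y 30.77
```

>>> jog_arm(
  motion=[
    [0, 0, 0.05, 0, -0.1, 0, 10],
    [0, 0, 0.1, 0, -0.15, 0, 10],
    [0, 0, 0.15, 0, -0.2, 0, 10],
    [0, 0, 0.2, 0, -0.3, 0, 10],
    [0, 0, 0.2, 0, -0.3, 0, 10],
  ],
)

```text
t: 17.77
eef_pos: [0.5593, -0.1512, 0.1085]
tool_rot: [0.0, 0.577, 0.816, 0.0]
contact_force: [-0.7, 3.2, -0.6]
gripper_width: 0.232
grasp_force: 59.3
```

```bash
python3 o.py
```

```text
[ 0.5593 -0.1512  0.1085] [-0.67  3.16 -0.63] [0.684 0.017 0.049] [ 4.e-04  6.e-04 -1.e+00] 0.79 17.775
yaw y 19.47
```

>>> jog_arm(
  motion=[
    [0, 0, 0.03, 0.3, 0, 0, 10],
    [0, 0, 0.06, 0.4, 0, 0, 10],
    [0, 0, 0.09, 0.4, 0, 0, 10],
    [0, 0, 0.09, 0.4, 0, 0, 10],
  ],
)

```text
t: 18.27
eef_pos: [0.5591, -0.1513, 0.1087]
tool_rot: [0.0, 0.614, 0.789, 0.0]
contact_force: [2.9, 3.9, -4.7]
gripper_width: 0.236
grasp_force: 59.8
```

```bash
python3 o.py
```

```text
[ 0.5591 -0.1513  0.1087] [ 2.94  3.93 -4.7 ] [ 0.952 -0.776  0.068] [ 7.e-04  3.e-04 -1.e+00] 0.714 18.275
yaw y 14.2
```

>>> jog_arm(
  motion=[
    [0, 0, 0, 0.2, 0.3, 0.5, 10],
    [0, 0, 0.02, 0.2, 0.3, 0.5, 10],
    [0, 0, 0.04, 0.2, 0.3, 0.5, 10],
    [0, 0, 0.04, 0.2, 0.3, 0.5, 10],
  ],
)

```text
t: 18.77
eef_pos: [0.5592, -0.1514, 0.1086]
tool_rot: [0.0, 0.63, 0.776, 0.0]
contact_force: [1.4, 4.8, 1.0]
gripper_width: 0.235
grasp_force: 60.3
```

```bash
python3 o.py
```

```text
[ 0.5592 -0.1514  0.1086] [1.45 4.8  0.98] [ 1.141 -0.484  0.039] [ 7.e-04  3.e-04 -1.e+00] 0.681 18.775
yaw y 11.88
```

>>> jog_arm(
  motion=[
    [0, 0, 0.02, 0.2, 0, 0, 10],
    [0, 0, 0.04, 0.4, 0, 0, 10],
    [0, 0, 0.05, 0.4, 0, 0, 10],
  ],
)

```text
t: 19.15
eef_pos: [0.5591, -0.1514, 0.1086]
tool_rot: [0.0, 0.649, 0.76, 0.0]
contact_force: [2.3, 4.4, 1.5]
gripper_width: 0.235
grasp_force: 60.8
```

```bash
python3 o.py
```

```text
[ 0.5591 -0.1514  0.1086] [2.33 4.39 1.48] [ 0.986 -0.611  0.068] [ 8.e-04 -2.e-04 -1.e+00] 0.639 19.15
yaw y 8.99
```

>>> jog_arm(
  motion=[
    [0, 0, 0.02, 0.1, 0, 0, 10],
    [0, 0, 0.04, 0.2, 0, 0, 10],
    [0, 0, 0.04, 0.2, 0, 0, 10],
  ],
)

```text
t: 19.52
eef_pos: [0.5591, -0.1512, 0.1085]
tool_rot: [0.0, 0.664, 0.747, 0.0]
contact_force: [3.8, 3.6, 2.9]
gripper_width: 0.234
grasp_force: 61.5
```

```bash
python3 o.py
```

```text
[ 0.5591 -0.1512  0.1085] [3.79 3.56 2.89] [ 0.739 -0.77   0.15 ] [ 7.e-04 -4.e-04 -1.e+00] 0.606 19.525
yaw y 6.74
```

>>> jog_arm(
  motion=[
    [0, 0, 0.02, 0.2, 0, -0.1, 10],
    [0, 0, 0.03, 0.2, 0.2, -0.2, 10],
    [0, 0, 0.03, 0.2, 0.2, -0.2, 10],
  ],
)

```text
t: 19.9
eef_pos: [0.5591, -0.151, 0.1085]
tool_rot: [0.0, 0.675, 0.737, -0.0]
contact_force: [3.6, 2.4, 0.6]
gripper_width: 0.234
grasp_force: 62.0
```

```bash
python3 o.py
```

```text
[ 0.5591 -0.151   0.1085] [3.65 2.37 0.55] [ 0.586 -1.093  0.314] [ 3.e-04 -4.e-04 -1.e+00] 0.581 19.9
yaw y 5.04
```

Torque is 0.31 N m and rising with angle: the stop. I'll unload the twist, open, and retreat upward.

>>> jog_arm(
  motion=[
    [0, 0, -0.02, 0.2, 0.2, 0, 10],
    [0, 0, -0.03, 0.2, 0.3, 0, 10],
    [0, 0, -0.03, 0.2, 0.3, 0, 24],
    [0, 0, -0.03, 0.2, 0.3, 0, 40],
    [0, 0, -0.03, 0.2, 0.3, 0, 60],
    [0, 0, -0.03, 0.2, 0.3, 0, 60],
    [0, 0, -0.03, 0.2, 0.3, 0, 60],
  ],
  grip_force=20,
)

```text
t: 20.78
eef_pos: [0.5589, -0.1507, 0.1084]
tool_rot: [-0.0, 0.664, 0.747, -0.0]
contact_force: [-0.3, -0.1, -0.1]
gripper_width: 0.705
grasp_force: 0.0
```

>>> jog_arm(
  motion=[
    [0, 0, 0, 0, 0, -10, 60],
    [0, 0, 0, 0, 0, -40, 60],
    [0, 0, 0, 0, 0, -80, 60],
    [0, 0, 0, -30, 0, -120, 60],
    [0, 0, 0, -75, 0, -130, 60],
    [0, 0, 0, -75, 0, -130, 60],
    [0, 0, 0, -75, 0, -130, 60],
    [0, 0, 0, -75, 0, -130, 60],
  ],
)

```text
t: 21.78
eef_pos: [0.5679, -0.2235, 0.238]
tool_rot: [-0.001, 0.664, 0.748, 0.0]
contact_force: [0.2, -0.1, 0.2]
gripper_width: 0.701
grasp_force: 0.0
```

```bash
python3 - <<'E'
from h import *
o=bot.get_obs(); print(o["eef_pos"],o["t"],o["contact_force"])
p,T=cam("wrist"); save(p,"w6.png",1)
for b in bar(p,T,.140,(.559,-.1515)): print(np.round(b,2))
q,S=cam("scene"); x0,y0=155,170
a=cv2.resize(q["pixels"][y0:y0+110,x0:x0+110,::-1],(384,384),interpolation=cv2.INTER_CUBIC)
# projected handle bottom/top centre if home
for z in (.110,.140): print(z,(proj(q,S,(.559,-.1515,z))-[x0,y0])*384/110)
w=cv2.resize(p["pixels"][:,:,::-1],(400,300)); c=np.zeros((384,790,3),np.uint8); c[:,:384]=a; c[:300,390:]=w
cv2.imwrite("pics/f.png",np.clip((c/255.)**.7*255,0,255).astype(np.uint8))
E
```

```text
[ 0.56794564 -0.22348764  0.23800968] 21.775 [ 0.15607978 -0.14997249  0.23502683]
[   0.    559.5  -152.23   18.93   64.26  -75.  ]
[ 1.7000e-01  7.2534e+02 -2.0548e+02  5.6100e+00  6.0100e+00 -3.0690e+01]
[ 1.8000e-01  7.2285e+02 -2.1447e+02  5.2700e+00  6.1600e+00 -7.3040e+01]
[ 1.8000e-01  7.3198e+02 -1.9890e+02  5.9000e+00  5.9700e+00 -3.0560e+01]
[ 1.8000e-01  7.2516e+02 -2.2327e+02  6.3200e+00  5.7900e+00  6.8800e+00]
[ 1.9000e-01  7.4131e+02 -1.9623e+02  7.2400e+00  5.4600e+00  6.8700e+00]
[ 1.9000e-01  7.3198e+02 -2.3059e+02  5.7300e+00  6.2900e+00 -3.5030e+01]
[ 2.0000e-01  7.4993e+02 -1.9888e+02  5.7800e+00  6.9000e+00 -6.9800e+00]
[ 2.0000e-01  7.4095e+02 -2.3276e+02  5.5100e+00  6.6600e+00 -1.9210e+01]
[ 2.0000e-01  7.5672e+02 -2.0552e+02  7.1800e+00  5.6100e+00  6.8700e+00]
[ 2.1000e-01  7.4985e+02 -2.3040e+02  6.1300e+00  6.3600e+00 -7.1710e+01]
[ 2.1000e-01  7.5908e+02 -2.1420e+02  7.0800e+00  5.7200e+00  6.8800e+00]
[ 2.1000e-01  7.5670e+02 -2.2365e+02  6.9700e+00  5.8500e+00  6.8800e+00]
[ 2.4000e-01  5.2816e+02 -3.8829e+02  1.7070e+01  8.3300e+00  8.0410e+01]
0.11 [186.10783005 265.15732283]
0.14 [181.01649761 224.25796986]
```

View pics/f.png

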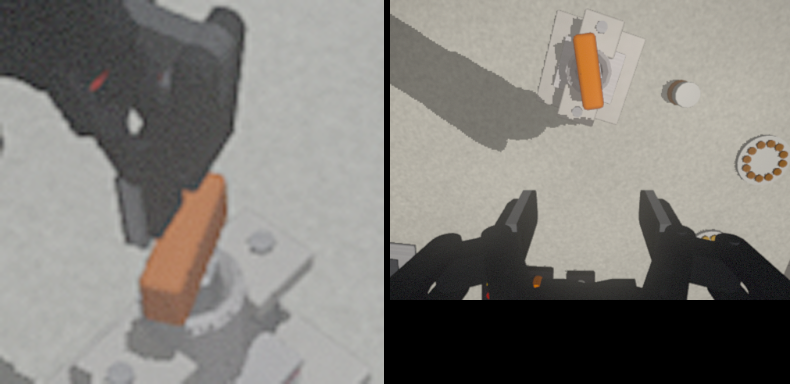

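The key stands in the bore with its handle low over the collar, and the bar is now at (588,70) in the right half. Its yaw of -75° differs from the release angle by about 8°, so I'll check that with the top camera.

```bash
python3 - <<'E'
from h import *
p,T=cam("top")
print(np.round(bar(p,T,.140,(.559,-.1515))[0],2))
p,T=cam("wrist")
for z in(.135,.14,.145): print(np.round(bar(p,T,z,(.559,-.1515))[0],2))
hsv=cv2.cvtColor(p["pixels"],cv2.COLOR_RGB2HSV); m=cv2.inRange(hsv,(4,170,60),(16,255,255))
c=max(cv2.findContours(m,0,2)[0],key=cv2.contourArea); print(cv2.boxPoints(cv2.minAreaRect(c)).round(1))
w=np.array([ray(p,T,q[0],.14)[:2] for q in c]); ev=np.linalg.svd(w-w.mean(0),full_matrices=False)[2][0]; print(np.degrees(np.arctan2(ev[1],ev[0])))
goal((.559,-.1515,.108),np.radians(15))
E
```

```text
[   0.    559.34 -150.04   18.88   64.18  -73.68]
[   0.    559.53 -152.29   19.27   65.52  -75.02]
[   0.    559.52 -152.21   18.88   64.2   -75.02]
[   0.    559.51 -152.13   18.49   62.87  -75.02]
[[233.3  44. ]
 [260.9  40. ]
 [274.5 135.8]
 [247.  139.7]]
-75.49054394113502
ROW [-0.0004 -0.0005 -0.1427] [ 73.2  -0.3 130.3] t 21.975 q7 0.65
```

>>> jog_arm(
  motion=[
    [0, 0, -0.143, 40, 0, 0, 60],
    [0, 0, -0.143, 73.2, -0.3, 20, 60],
    [0, 0, -0.143, 73.2, -0.3, 70, 60],
    [0, 0, -0.143, 73.2, -0.3, 110, 60],
    [0, 0, -0.143, 73.2, -0.3, 128, 60],
    [0, 0, -0.143, 73.2, -0.3, 128, 40],
    [0, 0, -0.143, 73.2, -0.3, 128, 10],
    [0, 0, -0.143, 73.2, -0.3, 128, 10],
    [0, 0, -0.143, 73.2, -0.3, 128, 10],
  ],
  grip_force=60,
)

```text
t: 23.1
eef_pos: [0.5604, -0.1529, 0.1122]
tool_rot: [0.001, 0.609, 0.793, 0.001]
contact_force: [0.2, -0.6, 7.3]
gripper_width: 0.222
grasp_force: 60.0
```

```bash
python3 o.py
```

```text
[ 0.5604 -0.1529  0.1122] [ 0.17 -0.64  7.27] [-0.066  0.161  0.051] [ 3.3e-03 -4.0e-04 -1.0e+00] 0.734 23.1
yaw y 14.94
```

>>> jog_arm(
  motion=[
    [0, 0, 0, 0, 0, -0.5, 10],
    [0, 0, 0.02, 0, 0, -0.5, 10],
    [0, 0, 0.04, 0, 0, -0.5, 10],
    [0, 0, 0.05, 0, 0, -0.5, 10],
    [0, 0, 0.05, 0, 0, -0.5, 10],
  ],
)

```text
t: 23.72
eef_pos: [0.5602, -0.1526, 0.1122]
tool_rot: [0.001, 0.629, 0.777, 0.001]
contact_force: [0.9, -0.1, 7.8]
gripper_width: 0.224
grasp_force: 60.2
```

```bash
python3 o.py
```

```text
[ 0.5602 -0.1526  0.1122] [ 0.9  -0.07  7.85] [ 0.012  0.041 -0.015] [ 2.5e-03 -2.0e-04 -1.0e+00] 0.691 23.725
yaw y 12.06
```

>>> jog_arm(
  motion=[
    [0, 0, 0, 0, 0, -1, 10],
    [0, 0, 0.02, 0, 0, -1, 10],
    [0, 0, 0.04, 0, 0, -1, 10],
    [0, 0, 0.05, 0, 0, -1, 10],
    [0, 0, 0.05, 0, 0, -1, 10],
  ],
)

```text
t: 24.35
eef_pos: [0.5598, -0.1524, 0.1122]
tool_rot: [0.001, 0.648, 0.762, 0.0]
contact_force: [4.8, 0.5, 1.6]
gripper_width: 0.226
grasp_force: 59.4
```

```bash
python3 o.py
```

```text
[ 0.5598 -0.1524  0.1122] [4.77 0.55 1.56] [-0.112 -1.232  0.025] [ 1.4e-03 -3.0e-04 -1.0e+00] 0.65 24.35
yaw y 9.23
```

>>> jog_arm(
  motion=[
    [0, 0, 0.02, 0, 0.4, 0, 10],
    [0, 0, 0.04, 0, 0.4, 0, 10],
    [0, 0, 0.05, 0, 0.4, 0, 10],
    [0, 0, 0.05, 0, 0.4, 0, 10],
  ],
)

```text
t: 24.85
eef_pos: [0.5599, -0.1524, 0.1122]
tool_rot: [0.0, 0.667, 0.745, 0.0]
contact_force: [4.6, -0.1, 2.9]
gripper_width: 0.225
grasp_force: 59.7
```

```bash
python3 o.py
```

```text
[ 0.5599 -0.1524  0.1122] [ 4.58 -0.09  2.93] [-0.17  -1.405  0.109] [ 9.e-04 -3.e-04 -1.e+00] 0.609 24.85
yaw y 6.37
```

>>> jog_arm(
  motion=[
    [0, 0, 0.02, 0, 0.4, -0.2, 10],
    [0, 0, 0.03, 0, 0.4, -0.2, 10],
    [0, 0, 0.03, 0, 0.4, -0.2, 10],
  ],
)

```text
t: 25.22
eef_pos: [0.56, -0.1524, 0.1122]
tool_rot: [0.0, 0.678, 0.735, -0.0]
contact_force: [4.7, 0.2, 1.4]
gripper_width: 0.223
grasp_force: 59.7
```

```bash
python3 o.py
```

```text
[ 0.56   -0.1524  0.1122] [4.69 0.17 1.36] [-0.292 -1.303  0.353] [ 2.e-04 -2.e-04 -1.e+00] 0.584 25.225
yaw y 4.64
```

The stop is confirmed at the same angle, with 8° of free hex play before it. I'll unwind, release and retreat.

>>> jog_arm(
  motion=[
    [0, 0, -0.03, 0, 0.4, 0, 10],
    [0, 0, -0.06, 0, 0.4, 0, 10],
    [0, 0, -0.06, 0, 0.4, 0, 26],
    [0, 0, -0.06, 0, 0.4, 0, 60],
    [0, 0, -0.06, 0, 0.4, 0, 60],
    [0, 0, -0.06, 0, 0.4, 0, 60],
    [0, 0, -0.06, 0, 0.4, -10, 60],
    [0, 0, -0.06, 0, 0.4, -50, 60],
    [0, 0, -0.06, 0, 0.4, -100, 60],
    [0, 0, -0.06, -40, 0.4, -130, 60],
  ],
  grip_force=20,
)

```text
t: 26.48
eef_pos: [0.5651, -0.1894, 0.2451]
tool_rot: [0.001, 0.653, 0.757, 0.002]
contact_force: [0.8, -0.5, -0.0]
gripper_width: 0.705
grasp_force: 0.0
```

>>> jog_arm(
  motion=[
    [0, 0, 0, -45, 0, -5, 60],
    [0, 0, 0, -45, 0, -5, 60],
    [0, 0, 0, -45, 0, -5, 60],
    [0, 0, 0, -45, 0, -5, 60],
  ],
)

```text
t: 26.98
eef_pos: [0.5699, -0.2351, 0.2469]
tool_rot: [-0.001, 0.655, 0.756, 0.0]
contact_force: [1.0, -0.0, -0.1]
gripper_width: 0.704
grasp_force: 0.0
```

```bash
python3 - <<'E'
from h import *
o=bot.get_obs(); print(o["eef_pos"],o["t"],o["contact_force"])
p,T=cam("wrist")
for z in(.134,.14,.147): print(z,np.round(bar(p,T,z,(.559,-.1515))[0],2))
q,S=cam("scene"); x0,y0=155,170
a=cv2.resize(q["pixels"][y0:y0+110,x0:x0+110,::-1],(480,480),interpolation=cv2.INTER_CUBIC)
for c in [(.559+dx*.0345,-.1515+dy*.0345,z) for z in(.110,.140) for dx,dy in((np.cos(1.31),-np.sin(1.31)),(-np.cos(1.31),np.sin(1.31)))]: 
    u=((proj(q,S,c)-[x0,y0])*480/110).astype(int); cv2.circle(a,tuple(int(i) for i in u),3,(255,255,0),-1)
cv2.imwrite("pics/g.png",np.clip((a/255.)**.7*255,0,255).astype(np.uint8))
E
```

```text
[ 0.56988908 -0.23512766  0.24688764] 26.975 [ 1.02375954 -0.04426277 -0.12124685]
0.134 [   0.    559.8  -151.77   19.33   65.63  -80.07]
0.14 [   0.    559.79 -151.96   18.87   64.1   -80.07]
0.147 [   0.    559.76 -152.17   18.35   62.31  -80.07]
```

View pics/g.png

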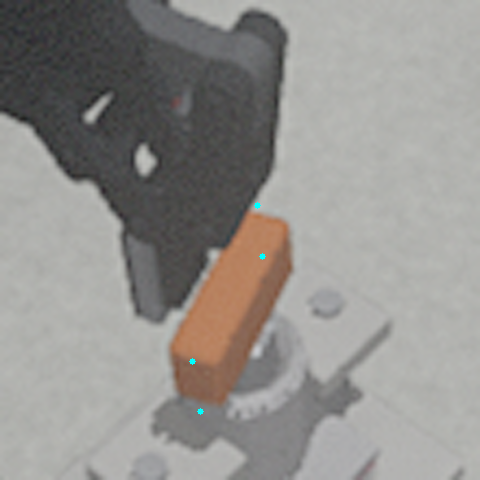

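The key stands upright in the collar with its bar at (190–272, 218–400), matching the fully home prediction within the calibration error, and the gripper is clear.

```bash
python3 -c "
from station import bot; print(bot.hand_in())"
```

```text
the job is handed in; nothing more can be done
None
```

The job is handed in: the key stands home in the socket, the screw is at its stop (about 0.35 N m) and the gripper is clear. One lapse: lowering the key, I pressed it onto the socket floor with about 24 N before easing off.

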